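# Change over between two dry boxes: shut one, crack the stuck one

## Task

Only one of the two small dry boxes screwed to the bench may stand open at a time. Gently lower the lid of the open one and press it home until it sits flush on its seal; then take the handle of the other box, pull its stuck lid free of the seal and stop at once with the lid slightly ajar, a gap of about 25 mm at the front, never more than half open. Finish while still holding that lid ajar by its handle, so that a humidity probe can be slipped in; the lid would sink back if you let go. Leave everything else on the bench where it is.

Things in the scene. Friction and masses are not known exactly. Their poses are not given: they have to be found in the camera images.
- box_open: Grey plastic dry box whose lid stands open at the start, a board and a heat sink fixed inside. Base 116 deep (x) by 124 wide (y) by 52 mm high, screwed down by two small feet at its front. Origin: centre of its underside. x points from its front (round humidity plug) to the hinge side, y along the front edge, z up.
- box_stuck: The same kind of box, lid shut at the start, beside the other (left or right of it, 145 to 185 mm centre to centre). Base 116 deep (x) by 124 wide (y) by 52 mm high, screwed down by two small feet at its front. Origin: centre of its underside. x points from its front (round humidity plug) to the hinge side, y along the front edge, z up.
- box_open_lid (a joint): Lid angle, rad: 0 = home, grows as the front rises, stop 1.6; starts at 1.15 to 1.45. 0.3 kg lid on a damped hinge: stays put above about 1.05, sinks slowly below that and rests on its seal at about 0.083 (front 10 mm proud). 4 to 8 N down near the front edge pushes it home, where the seal keeps it (below 0.02).
- box_stuck_lid (a joint): Lid angle, rad: 0 = home (start), grows as the front rises. The seal resists most at the start (about 20 N up at the handle), lets go suddenly by 0.04 and pushes the lid on to about 0.083; beyond that it takes 1 to 3 N at the handle to hold or lift, and the lid sinks back if let go. A 25 mm front gap is 0.2 rad.
- box_open_handle (a point): Middle of that lid's handle bar: a round steel bar 10 mm thick along the box's y axis, clear for 44 mm between its two legs. Lid shut: its centre is 78 mm to the front of the hinge line and 42 mm above it (z = 96 mm, 30 mm above the lid's top face). It turns with the lid.
- box_stuck_handle (a point): Middle of that lid's handle bar: a round steel bar 10 mm thick along the box's y axis, clear for 44 mm between its two legs. Lid shut: its centre is 78 mm to the front of the hinge line and 42 mm above it (z = 96 mm, 30 mm above the lid's top face). It turns with the lid.
- box_open_edge (a point): Middle of the front edge of that lid's top (outer) face. Lid shut: 123.5 mm to the front of the hinge line, 12 mm above it (z = 66 mm). The lid is 12 mm thick; from this edge back to the handle bar its outer face is a plain flat strip 40 mm deep, good for pushing on.
- box_stuck_edge (a point): Middle of the front edge of that lid's top (outer) face. Lid shut: 123.5 mm to the front of the hinge line, 12 mm above it (z = 66 mm). The lid is 12 mm thick; from this edge back to the handle bar its outer face is a plain flat strip 40 mm deep, good for pushing on.
- box_open_hinge (a point): Point on the hinge line of that box, at x = +63 mm, y = 0, z = 54 mm in its box's frame; the lid turns about this point, round the box's y axis.
- box_stuck_hinge (a point): Point on the hinge line of that box, at x = +63 mm, y = 0, z = 54 mm in its box's frame; the lid turns about this point, round the box's y axis.
- flux_bottle: small dropper bottle, 34 mm across, 105 mm tall, standing behind the boxes; bystander. Loose. Origin: centre of its underside.
- ipa_bottle: larger dropper bottle, 42 mm across, 125 mm tall, standing behind the boxes; bystander. Loose. Origin: centre of its underside.
- solder_spool: wire spool, 54 mm across, 42 mm tall, behind the boxes; bystander. Loose. Origin: centre of its underside.
- tweezers: tweezers lying flat, 130 mm long, behind the boxes; bystander. Loose. Origin: centre of its underside.

How it is judged:
By the outcome, as a careful person would: the job done as asked, in the order asked, and still so for the second after the job is handed in, while the arm keeps its last pose, push and grip.
It also fails if it takes over 56 s, if anything falls off the work surface, if the arm or the gripper's body presses on something with over 40 N, if the wrist force passes 120 N, or if a joint passes its speed limit or range.

## Robot

A 7-joint arm with a two-finger parallel gripper is mounted at the origin on a cart in front of the work surface, level with it; the furniture and walls round the work are solid. World frame = base frame: x ahead of the robot, y to its left, z up, the work surface at z = 0. Lengths are in m, angles in rad, forces in N, time in s.
With the tool pointing down it reaches from about 0.425 to 0.925 m from the base axis. Payload 6.8 kg.
Tool frame: the origin (TCP) lies on the centre line of the jaws, within the pads' length; the fingertips stand 19 mm ahead of it and the grasp point (between the pads) is the TCP (r.tip_extent is the y of the fingertips in the tool frame, in m); y points along the fingers, z is the direction in which the jaws open and shut, and the axes are right-handed (so a half turn about y gives the same grasp; the last joint's range is limited). The gripper opens to 85 mm and grips with 20 to 120 N. Pads are 22 mm wide; open, the fingers measure 114 mm over their backs; the gripper's body (76 mm by 85 mm) begins 54 mm behind the grasp point. The pads swing forward as they close: fully open they stand 13 mm farther back than shut.
Start: joints at [-1.345, 0.477, 0.022, 1.555, -0.011, 1.109, -0.083], TCP at [0.221, 0.638, 0.25] pointing down, gripper open.
Joint ranges: [-2.96, 2.96], [-0.34, 2.1], [-1.41, 1.46], [0.24, 2.44], [-1.37, 4.51], [0.17, 1.92], [-2.96, 2.96]. Speed limits (rad/s): [2.39, 2.39, 3.14, 3.14, 3.14, 3.14, 3.14].

## Interface

Orientations are given as a rotation vector (axis times angle).
In Python, from bench import r gives the robot as it stands. The module is installed in compiled form; this text tells all that it offers.
- The arm moves only by the tool jog_arm, never from a script. Its argument "motion" is a list of rows, each a list of 3 entries, a list of its own where there are three numbers: the opening, from 0 (shut) to 1 (fully open), then the shift along the tool's x, y, z in m, then the turn, a rotation vector about the tool's x, y, z in degrees. A call has 1 to 10 rows; each row shifts and turns the commanded pose from where the row before left it, along the tool's axes as they then stand; what a row does not reach is not made up. A row lasts 1/12 s, in which the tool goes at most 41.7 mm and 7.16 degrees, less where a joint would pass 70% of its speed; a pose out of reach is approached as far as the arm can. A call with a gripper value outside its range is refused whole. The fingers move at their own pace and stop on an object; "force" is the grip in N (left out, the last holds). Time passes only in rows, so rows that do not move let the fingers close. It gives the time, the measured TCP pose, the force and the opening at its end, in the units of the state.
- r.get_obs(): the state, without advancing time (a new reading comes with each control period).
- r.grab_frame(name): name is "side" or "top" or "wrist"; returns a dict with "image" (480x640x3 uint8, red, green, blue), "range_z" (480x640 float32, m along the optical axis (not along the pixel's ray), 0 where there is no reading), "fx", "fy", "cx", "cy" (pixels), "xyz" and "orientation" of the camera in the world. Camera axes: x right, y down, z forward; pixel columns grow to the right and rows downward; lengths in m; the calibration is good to about 2 mm. A picture is of the moment at which its call begins.
- r.hand_in(): hands the job in, once; it reports no verdict.
The state is a dict: "clock": time; "joints": joint angles; "qvel": joint speeds; "tau": joint torques, N m; "tcp_pos": TCP position; "orientation": TCP orientation; "contact_force": force on the tool from outside, world axes, zero at the start; "moment": the same for the moment, N m; "grip_width": finger opening in m.
Only numpy, scipy, OpenCV 4.12 (cv2) and the standard library are available. Lean on these libraries where they do the work, as an engineer would, in place of code of your own. Each camera call takes 0.05 s, during which the arm holds its last target.

## Working session

There is one attempt and no reset: what is moved stays moved. The work goes in short steps, Python scripts to look and compute and a tool call to move; the robot and the scene stay as the last step left them, time stands still between calls to the robot, and variables do not carry over. Pictures are saved under pics/ and viewed, and the job is handed in when it is done.

Besides the shell and the picture viewer there is one more tool, called after "Request:" as name(argument=value, ...), one argument or row to a line, values as JSON. jog_arm: Moves the arm, as the interface text tells. Its arguments: {"type":"object","properties":{"motion":{"type":"array","items":{"type":"array"}},"force":{"type":"number"}},"required":["motion"]}

```bash
mkdir -p pics
cat > h.py <<'E'
from bench import r
import numpy as np, cv2
from scipy.spatial.transform import Rotation as R
def save(f,n): cv2.imwrite('pics/'+n,f['image'][:,:,::-1])
def cloud(f):
    z=f['range_z']; v,u=np.mgrid[0:480,0:640]
    p=np.stack([(u-f['cx'])/f['fx']*z,(v-f['cy'])/f['fy']*z,z],-1)
    o=np.array(f['orientation']); M=R.from_rotvec(o).as_matrix() if o.size==3 else o
    w=p@M.T+np.array(f['xyz']); w[z==0]=np.nan
    return w
E
python3 - <<'E'
from h import *
o=r.get_obs(); print({k:np.round(v,4) for k,v in o.items()}, r.tip_extent)
for n in ('side','top','wrist'):
    f=r.grab_frame(n); save(f,n+'0.png'); np.savez('pics/'+n+'0.npz',w=cloud(f),im=f['image']); print(n,f['xyz'],f['orientation'],f['fx'])
E
```

```text
{'clock': np.float64(0.0), 'joints': array([-1.3451,  0.4778,  0.0223,  1.5565, -0.0115,  1.1093, -0.0831]), 'qvel': array([-0.0013, -0.0036,  0.0003,  0.0007,  0.0009,  0.0001,  0.0004]), 'tau': array([-0.00000e+00, -5.96441e+01,  1.60800e+00, -2.81211e+01,
        1.25000e-02,  9.00000e-03, -0.00000e+00]), 'tcp_pos': array([0.221 , 0.6372, 0.2493]), 'orientation': array([-1.5567,  0.2621, -0.2618]), 'contact_force': array([ 0.4128, -0.4998, -0.1873]), 'moment': array([-0.0057, -0.032 , -0.0518]), 'grip_width': np.float64(0.0858)} 0.019
side [0.26902569 0.63050526 0.54249279] [-0.64330316  2.51419446 -1.36364068] 455.67806808351287
top [ 0.55540938 -0.0086954   0.95230087] [-2.22350073  2.17418232 -0.10442795] 561.3746357734601
wrist [0.16003893 0.65681899 0.37389534] [2.3784799  1.69190511 0.21985325] 340.6510273228151
```

View pics/side0.png

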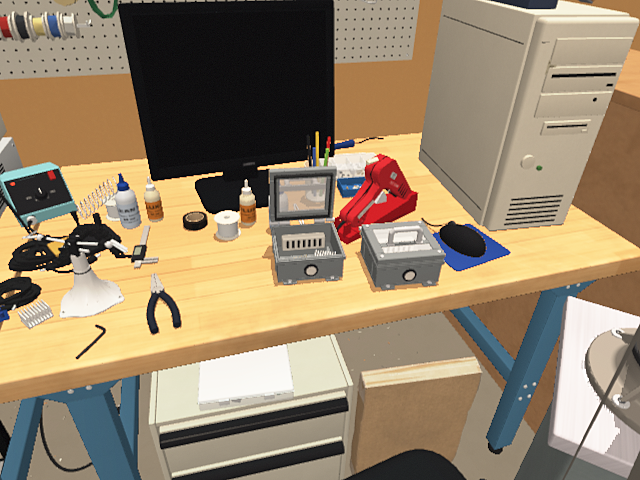

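View pics/top0.png

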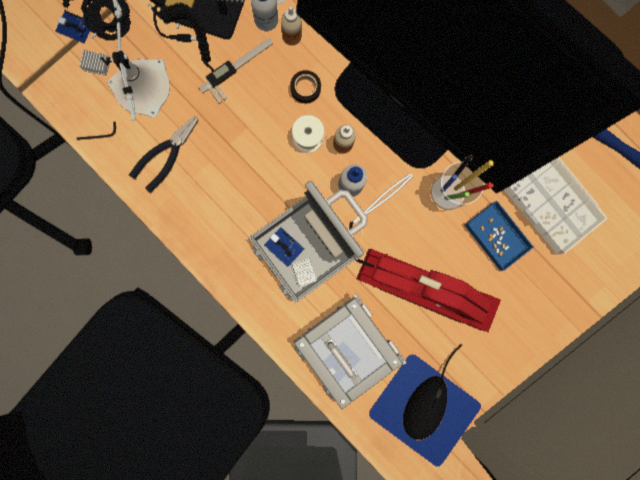

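Run:
```python
import numpy as np
w=np.load('pics/top0.npz')['w']
for v in range(60,480,24):
    print(v,[tuple(np.round(w[v,u]*1000).astype(int)) if np.isfinite(w[v,u,0]) else None for u in range(100,560,40)])
```

```text
60 [(np.int64(931), np.int64(341), np.int64(16)), (np.int64(937), np.int64(277), np.int64(6)), (np.int64(941), np.int64(210), np.int64(1)), (np.int64(945), np.int64(142), np.int64(-2)), (np.int64(946), np.int64(72), np.int64(0)), (np.int64(948), np.int64(3), np.int64(2)), (np.int64(951), np.int64(-67), np.int64(0)), (np.int64(887), np.int64(-115), np.int64(158)), (np.int64(861), np.int64(-160), np.int64(226)), (np.int64(837), np.int64(-197), np.int64(285)), (np.int64(817), np.int64(-228), np.int64(337)), (np.int64(800), np.int64(-256), np.int64(379))]
84 [(np.int64(896), np.int64(346), np.int64(-3)), (np.int64(880), np.int64(263), np.int64(47)), (np.int64(900), np.int64(209), np.int64(-1)), (np.int64(903), np.int64(141), np.int64(-4)), (np.int64(904), np.int64(71), np.int64(-1)), (np.int64(904), np.int64(2), np.int64(4)), (np.int64(902), np.int64(-67), np.int64(15)), (np.int64(871), np.int64(-123), np.int64(106)), (np.int64(843), np.int64(-169), np.int64(184)), (np.int64(821), np.int64(-208), np.int64(247)), (np.int64(802), np.int64(-240), np.int64(303)), (np.int64(785), np.int64(-26
[... 8321 characters left out ...]
int64(-281), np.int64(-3)), (np.int64(337), np.int64(-298), np.int64(140)), (np.int64(359), np.int64(-322), np.int64(219))]
468 [(np.int64(161), np.int64(410), np.int64(-283)), (np.int64(164), np.int64(325), np.int64(-277)), (np.int64(165), np.int64(241), np.int64(-280)), (np.int64(165), np.int64(156), np.int64(-281)), (np.int64(107), np.int64(83), np.int64(-469)), (np.int64(108), np.int64(-16), np.int64(-470)), (np.int64(48), np.int64(-129), np.int64(-667)), (np.int64(257), np.int64(-147), np.int64(-3)), (np.int64(257), np.int64(-214), np.int64(-6)), (np.int64(259), np.int64(-280), np.int64(-1)), (np.int64(321), np.int64(-278), np.int64(196)), (np.int64(344), np.int64(-301), np.int64(267))]
```

The side view shows the open box at about (305,230) and the shut one at about (400,250). In the top view they sit at (305,240) and (350,350), with both fronts facing lower-left. The bottles, spool and tweezers stand behind the open box. Next I'll fit the poses.

```bash
python3 - <<'E'
import numpy as np, cv2
for n in('top','side'):
    w=np.load(f'pics/{n}0.npz')['w'].reshape(-1,3)
    w=w[np.isfinite(w[:,0])]
    print(n)
    m=(w[:,2]>.058)&(w[:,2]<.074)&(np.hypot(w[:,0]-.455,w[:,1]+.08)<.1)
    p=w[m]; c,s,a=cv2.minAreaRect((p[:,:2]*1000).astype(np.float32)); print('stuck lid',m.sum(),np.round(c),np.round(s),a,'z',np.median(p[:,2]))
    m=(w[:,2]>.085)&(w[:,2]<.11)&(np.hypot(w[:,0]-.455,w[:,1]+.08)<.07)
    p=w[m]; 
    if m.sum()>5:
        c,s,a=cv2.minAreaRect((p[:,:2]*1000).astype(np.float32)); print('bar',m.sum(),np.round(c),np.round(s),a,p.mean(0),p[:,2].max())
    m=(w[:,2]>.040)&(w[:,2]<.060)&(np.hypot(w[:,0]-.61,w[:,1]-0.0)<.10)
    p=w[m]; c,s,a=cv2.minAreaRect((p[:,:2]*1000).astype(np.float32)); print('open rim',m.sum(),np.round(c),np.round(s),a)
    m=(w[:,2]>.085)&(w[:,2]<.25)&(np.hypot(w[:,0]-.66,w[:,1]+0.05)<.10)
    p=w[m]; print('open lid',m.sum(),p.min(0),p.max(0))
    # plane fit
    best=None;rng=np.random.default_rng(0)
    for k in range(500):
        t=p[rng.choice(len(p),3,False)];nn=np.cross(t[1]-t[0],t[2]-t[0]);l=np.linalg.norm(nn)
        if l<1e-6: continue
        nn/=l;d=np.abs((p-t[0])@nn)<.003
        if best is None or d.sum()>best[0]: best=(d.sum(),nn,d)
    q=p[best[2]];c=q.mean(0);nn=np.linalg.svd(q-c,full_matrices=False)[2][2];print('plane',best[0],c,nn, 'tilt',np.arcsin(abs(nn[2])),'az',np.degrees(np.arctan2(nn[1],nn[0])))
E
python3 - <<'E'
import cv2
a=cv2.imread('pics/top0.png')[160:420,220:440];cv2.imwrite('pics/topc.png',cv2.resize(a,None,fx=2.3,fy=2.3,interpolation=2))
E
```

```text
top
stuck lid 6050 [455. -86.] [133. 126.] 37.41283416748047 z 0.0644442078971949
bar 282 [444. -73.] [66. 10.] 37.33647155761719 [ 0.44507964 -0.0716913   0.09833718] 0.10359471274329668
open rim 1044 [618. -10.] [132. 125.] 37.31907653808594
open lid 1924 [ 0.59801004 -0.10221904  0.08506456] [ 0.74553823 -0.00926026  0.18047017]
plane 956 [ 0.64890583 -0.04887657  0.17307563] [-0.38207409  0.49783617  0.77857468] tilt 0.8923913693464048 az 127.50514013823012
side
stuck lid 2302 [453. -84.] [129. 124.] 37.41469192504883 z 0.06398389198638929
bar 202 [444. -72.] [66. 10.] 37.600791931152344 [ 0.44435344 -0.07031776  0.09525456] 0.10107599999758005
open rim 1200 [619. -10.] [132. 131.] 36.336036682128906
open lid 2691 [ 0.59796535 -0.09706115  0.08502366] [ 0.70706286 -0.00943347  0.17816019]
plane 1639 [ 0.65264451 -0.05580819  0.1322581 ] [-0.58631839  0.78570941 -0.1972092 ] tilt 0.19851039151890157 az 126.73133191294184
```

View pics/topc.png

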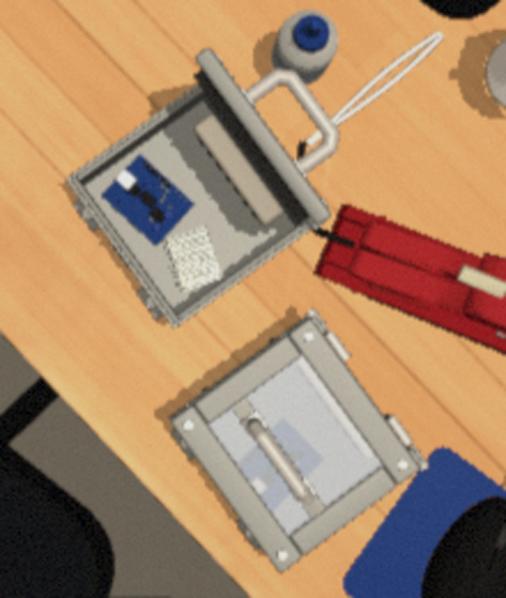

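The two boxes have about the same yaw, with the box x axis at roughly -52.6°. I'll refine the open box's pose, check the lid angle, and read the tool axes.

```bash
cat >> h.py <<'E'
yaw=np.radians(-52.6)
BX=np.array([np.cos(yaw),np.sin(yaw),0]);BY=np.array([-np.sin(yaw),np.cos(yaw),0]);BZ=np.array([0,0,1.])
OS=np.array([.4535,-.0835,0]);OO=np.array([.618,-.010,0])
def tob(p,o): d=np.asarray(p)-o; return np.stack([d@BX,d@BY,d[...,2]],-1)
E
python3 - <<'E'
from h import *
for n in('top','side'):
    W=np.load(f'pics/{n}0.npz')['w'].reshape(-1,3); W=W[np.isfinite(W[:,0])]
    b=tob(W,OO)
    m=(abs(b[:,0])<.10)&(abs(b[:,1])<.075)
    b=b[m]
    for lo,hi in((.025,.045),(.046,.056)):
        q=b[(b[:,2]>lo)&(b[:,2]<hi)]; print(n,lo,'x',np.percentile(q[:,0],[0,1,3,97,100]).round(4),'y',np.percentile(q[:,1],[0,1,3,97,99,100]).round(4))
    q=b[(b[:,2]>.15)]; print('lidtop',q.min(0),q.max(0),q[q[:,2]>.165].mean(0))
    q=b[(b[:,2]>.075)&(b[:,2]<.165)&(b[:,0]<.066)]; print('lid y',np.percentile(q[:,1],[1,99]), 'fit x=az+b',np.polyfit(q[:,2],q[:,0],1))
    b=tob(W,OS);m=(abs(b[:,0])<.08)&(abs(b[:,1])<.075)&(b[:,2]>.057)&(b[:,2]<.072);b=b[m];print('stucklid x',np.percentile(b[:,0],[0,1,99,100]).round(4),'y',np.percentile(b[:,1],[1,99]).round(4))
o=r.get_obs(); M=R.from_rotvec(o['orientation']).as_matrix();print(M.round(3)); print('toolz az',np.degrees(np.arctan2(M[1,2],M[0,2])))
E
```

```text
top 0.025 x [-0.064  -0.0602 -0.0522  0.0527  0.0859] y [-0.075  -0.0731 -0.0575  0.0586  0.0588  0.059 ]
top 0.046 x [-0.0626 -0.0623 -0.0619  0.0522  0.0648] y [-0.0661 -0.0641 -0.0637  0.0648  0.0651  0.0655]
lidtop [ 0.04046538 -0.06349968  0.16304565] [0.06046029 0.06431655 0.18047017] [0.04982833 0.00022277 0.17361737]
lid y [-0.04908281  0.04851154] fit x=az+b [-0.80690374  0.17629844]
stucklid x [-0.06   -0.0588  0.0624  0.0668] y [-0.0634  0.0623]
side 0.025 x [-0.065  -0.0633 -0.0622  0.0558  0.0867] y [-0.0746 -0.0663 -0.0582  0.0572  0.0632  0.0652]
side 0.046 x [-0.0653 -0.0624 -0.0617  0.0618  0.0666] y [-0.0656 -0.0643 -0.0634  0.0643  0.0651  0.0671]
lidtop [ 0.03815538 -0.06307891  0.15004403] [0.0605031  0.06420842 0.17816019] [0.04910322 0.00113681 0.17140148]
lid y [-0.06230112  0.06350322] fit x=az+b [-0.14044577  0.07484654]
stucklid x [-0.0614 -0.0595  0.0585  0.0624] y [-0.0633  0.0626]
[[ 0.945 -0.     0.328]
 [-0.328 -0.001  0.945]
 [ 0.    -1.    -0.001]]
toolz az 70.87523859192828
```

```bash
cat >> h.py <<'E'
OO=OO-.004*BX
def plan(tcp,M,target,turn_y,n,g=0):
    "print rows: world straight line to target in n rows, turn about tool y deg"
    d=(np.array(target)-tcp)/n; t=turn_y/n; M=M.copy()
    for i in range(n):
        print([g,list(np.round(M.T@d,4)),[0,round(t,2),0]])
        M=M@R.from_rotvec([0,np.radians(t),0]).as_matrix()
E
python3 - <<'E'
from h import *
o=r.get_obs(); M=R.from_rotvec(o['orientation']).as_matrix()
t=OO+.088*BX; t[2]=.30; print(t)
plan(o['tcp_pos'],M,t,123.5,30)
E
```

```text
[ 0.66901957 -0.07673083  0.3       ]
[0, [np.float64(0.0219), np.float64(-0.0017), np.float64(-0.0176)], [0, 4.12, 0]]
[0, [np.float64(0.0231), np.float64(-0.0017), np.float64(-0.016)], [0, 4.12, 0]]
[0, [np.float64(0.0242), np.float64(-0.0017), np.float64(-0.0143)], [0, 4.12, 0]]
[0, [np.float64(0.0252), np.float64(-0.0017), np.float64(-0.0125)], [0, 4.12, 0]]
[0, [np.float64(0.026), np.float64(-0.0017), np.float64(-0.0107)], [0, 4.12, 0]]
[0, [np.float64(0.0267), np.float64(-0.0017), np.float64(-0.0088)], [0, 4.12, 0]]
[0, [np.float64(0.0273), np.float64(-0.0017), np.float64(-0.0068)], [0, 4.12, 0]]
[0, [np.float64(0.0277), np.float64(-0.0017), np.float64(-0.0049)], [0, 4.12, 0]]
[0, [np.float64(0.028), np.float64(-0.0017), np.float64(-0.0029)], [0, 4.12, 0]]
[0, [np.float64(0.0281), np.float64(-0.0017), np.float64(-0.0008)], [0, 4.12, 0]]
[0, [np.float64(0.0281), np.float64(-0.0017), np.float64(0.0012)], [0, 4.12, 0]]
[0, [np.float64(0.0279), np.float64(-0.0017), np.float64(0.0032)], [0, 4.12, 0]]
[0, [np.float64(0.0276), np.float64(-0.0017), np.float64(0.0052)], [0, 4.12, 0]]
[0
[... 670 characters left out ...]
.float64(-0.0017), np.float64(0.0208)], [0, 4.12, 0]]
[0, [np.float64(0.0174), np.float64(-0.0017), np.float64(0.0221)], [0, 4.12, 0]]
[0, [np.float64(0.0158), np.float64(-0.0017), np.float64(0.0233)], [0, 4.12, 0]]
[0, [np.float64(0.014), np.float64(-0.0017), np.float64(0.0243)], [0, 4.12, 0]]
[0, [np.float64(0.0123), np.float64(-0.0017), np.float64(0.0253)], [0, 4.12, 0]]
[0, [np.float64(0.0104), np.float64(-0.0017), np.float64(0.0261)], [0, 4.12, 0]]
[0, [np.float64(0.0085), np.float64(-0.0017), np.float64(0.0268)], [0, 4.12, 0]]
[0, [np.float64(0.0066), np.float64(-0.0017), np.float64(0.0273)], [0, 4.12, 0]]
[0, [np.float64(0.0046), np.float64(-0.0017), np.float64(0.0277)], [0, 4.12, 0]]
```

Request:
jog_arm(
  motion=[
    [0, [0.022, -0.003, -0.018], [0, 4.1, 0]],
    [0, [0.023, -0.003, -0.016], [0, 4.1, 0]],
    [0, [0.024, -0.003, -0.014], [0, 4.1, 0]],
    [0, [0.025, -0.003, -0.0125], [0, 4.1, 0]],
    [0, [0.026, -0.003, -0.0105], [0, 4.1, 0]],
    [0, [0.027, -0.003, -0.009], [0, 4.1, 0]],
    [0, [0.027, -0.003, -0.007], [0, 4.1, 0]],
    [0, [0.028, -0.003, -0.005], [0, 4.1, 0]],
    [0, [0.028, -0.003, -0.003], [0, 4.1, 0]],
    [0, [0.028, -0.003, -0.001], [0, 4.1, 0]],
  ],
)

```text
clock: 0.98
tcp_pos: [0.3712, 0.3973, 0.2805]
orientation: [-1.41, 0.822, -0.821]
contact_force: [-0.2, 0.7, 0.1]
grip_width: -0.0002
```

Request:
jog_arm(
  motion=[
    [0, [0.028, -0.003, 0.001], [0, 4.1, 0]],
    [0, [0.028, -0.003, 0.003], [0, 4.1, 0]],
    [0, [0.0275, -0.003, 0.005], [0, 4.1, 0]],
    [0, [0.027, -0.003, 0.007], [0, 4.1, 0]],
    [0, [0.0265, -0.003, 0.009], [0, 4.1, 0]],
    [0, [0.026, -0.002, 0.011], [0, 4.1, 0]],
    [0, [0.025, 0, 0.013], [0, 4.1, 0]],
    [0, [0.024, 0, 0.0145], [0, 4.1, 0]],
    [0, [0.023, 0, 0.016], [0, 4.1, 0]],
    [0, [0.022, 0, 0.018], [0, 4.1, 0]],
  ],
)

```text
clock: 1.82
tcp_pos: [0.5204, 0.1592, 0.2975]
orientation: [-1.107, 1.355, -1.355]
contact_force: [-0.4, 1.0, 0.4]
grip_width: 0.0002
```

Run:
```python
from h import *
o=r.get_obs(); M=R.from_rotvec(o['orientation']).as_matrix()
print(o['clock'],o['joints'].round(2),o['tcp_pos'],o['contact_force'],o['grip_width']); az=np.degrees(np.arctan2(M[1,2],M[0,2])); print(az)
t=OO+.088*BX; t[2]=.30
plan(o['tcp_pos'],M,t,az+52.6,10)
```

```text
1.8167 [-0.84  0.23  0.51  1.84 -0.12  1.1  -0.48] [0.52038157 0.15919725 0.29753583] [-0.37258942  1.03714818  0.36410391] 0.0002294028701628585
-11.479741553046484
[0, [np.float64(0.0202), np.float64(-0.0003), np.float64(0.0193)], [0, np.float64(4.11), 0]]
[0, [np.float64(0.0187), np.float64(-0.0003), np.float64(0.0207)], [0, np.float64(4.11), 0]]
[0, [np.float64(0.0172), np.float64(-0.0003), np.float64(0.0219)], [0, np.float64(4.11), 0]]
[0, [np.float64(0.0156), np.float64(-0.0003), np.float64(0.0231)], [0, np.float64(4.11), 0]]
[0, [np.float64(0.0139), np.float64(-0.0003), np.float64(0.0242)], [0, np.float64(4.11), 0]]
[0, [np.float64(0.0121), np.float64(-0.0003), np.float64(0.0251)], [0, np.float64(4.11), 0]]
[0, [np.float64(0.0103), np.float64(-0.0003), np.float64(0.0259)], [0, np.float64(4.11), 0]]
[0, [np.float64(0.0084), np.float64(-0.0003), np.float64(0.0266)], [0, np.float64(4.11), 0]]
[0, [np.float64(0.0065), np.float64(-0.0003), np.float64(0.0271)], [0, np.float64(4.11), 0]]
[0, [np.float64(0.0045), np.float64(-0.0003), np.float64(0.0275)], [0, np.float64(4.11), 0]]
```

Request:
jog_arm(
  motion=[
    [0, [0.02, 0, 0.0195], [0, 4.1, 0]],
    [0, [0.019, 0, 0.0205], [0, 4.1, 0]],
    [0, [0.017, 0, 0.022], [0, 4.1, 0]],
    [0, [0.0155, 0, 0.023], [0, 4.1, 0]],
    [0, [0.014, 0, 0.024], [0, 4.1, 0]],
    [0, [0.012, 0, 0.025], [0, 4.1, 0]],
    [0, [0.0105, 0, 0.026], [0, 4.1, 0]],
    [0, [0.0085, 0, 0.0265], [0, 4.1, 0]],
    [0, [0.0065, 0, 0.027], [0, 4.1, 0]],
    [0, [0.0045, 0, 0.0275], [0, 4.2, 0]],
  ],
)

```text
clock: 2.65
tcp_pos: [0.6698, -0.0754, 0.2974]
orientation: [-0.625, 1.845, -1.845]
contact_force: [-0.1, 0.4, 0.0]
grip_width: -0.0001
```

```bash
cat > st.py <<'E'
from h import *
import sys
o=r.get_obs(); M=R.from_rotvec(o['orientation']).as_matrix()
np.set_printoptions(precision=4,suppress=True)
print(o['clock'],o['joints'],o['tcp_pos'],'F',o['contact_force'],o['grip_width'])
print(M); print('open',tob(o['tcp_pos'],OO),'stuck',tob(o['tcp_pos'],OS),'vel',abs(o['qvel']).max())
for a in sys.argv[1:]:
    n,fn=a.split(':'); f=r.grab_frame(n); save(f,fn+'.png'); np.savez('pics/'+fn+'.npz',w=cloud(f),im=f['image'])
E
python3 st.py side:s1 wrist:w1
```

```text
2.65 [-0.4532  0.5148  0.7062  1.5378 -0.3474  1.218  -0.6074] [ 0.6698 -0.0754  0.2974] F [-0.1051  0.3833  0.0454] -0.00013631729102766784
[[-0.794  -0.0001  0.608 ]
 [-0.608   0.     -0.794 ]
 [ 0.     -1.     -0.0001]]
open [0.0875 0.0014 0.2974] stuck [0.125  0.1767 0.2974] vel 0.536397232906601
```

View pics/s1.png

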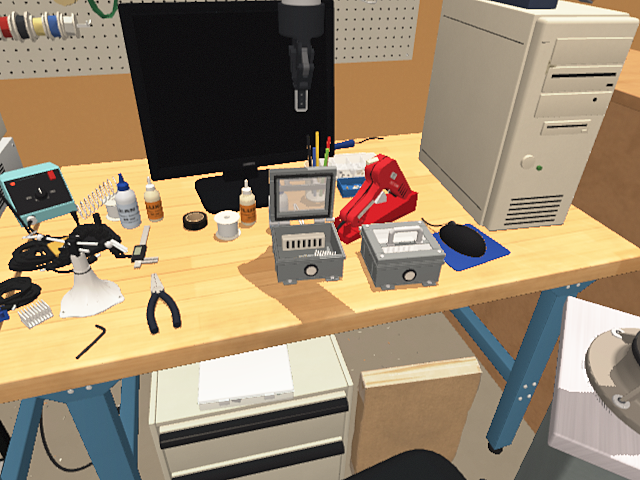

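View pics/w1.png

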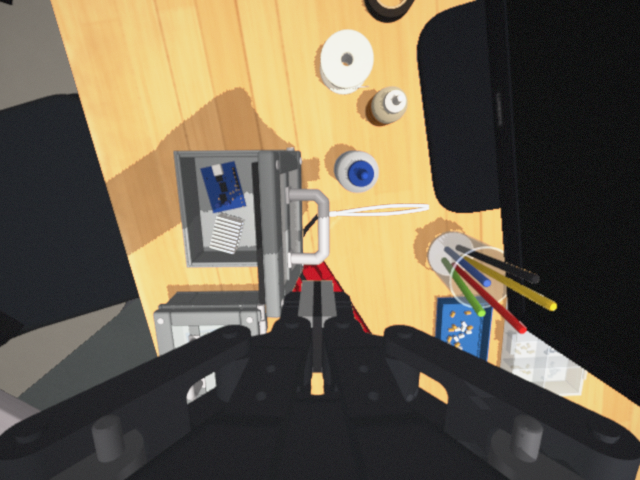

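The side view shows the closed fingertips at (300,105), above and behind the open lid. The wrist view shows the lid edge at u≈258–290 and its bar at u≈325, with the bottle clear. Next I lower behind the lid, keeping above the bar.

Request:
jog_arm(
  motion=[
    [0, [0, 0.015, 0], [0, 0, 0]],
    [0, [0, 0.02, 0], [0, 0, 0]],
    [0, [0, 0.02, 0], [0, 0, 0]],
    [0, [0, 0.02, 0], [0, 0, 0]],
    [0, [0, 0.02, 0], [0, 0, 0]],
    [0, [0, 0.015, 0], [0, 0, 0]],
    [0, [0, 0.01, 0], [0, 0, 0]],
    [0, [0, 0, 0], [0, 0, 0]],
  ],
)

```text
clock: 3.42
tcp_pos: [0.668, -0.0729, 0.1751]
orientation: [-0.634, 1.845, -1.842]
contact_force: [0.1, -0.0, -0.2]
grip_width: 0.0
```

Request:
jog_arm(
  motion=[
    [0, [0, 0, -0.004], [0, 0, 0]],
    [0, [0, 0, -0.004], [0, 0, 0]],
    [0, [0, 0, -0.004], [0, 0, 0]],
    [0, [0, 0, -0.004], [0, 0, 0]],
    [0, [0, 0, -0.004], [0, 0, 0]],
  ],
)

```text
clock: 3.83
tcp_pos: [0.6575, -0.057, 0.1781]
orientation: [-0.629, 1.841, -1.842]
contact_force: [1.4, -0.7, -1.1]
grip_width: -0.0001
```

```bash
python3 st.py side:s2
```

```text
3.8333 [-0.4516  0.599   0.6457  1.6938 -0.4185  0.9892 -0.5672] [ 0.6575 -0.057   0.1781] F [ 1.4229 -0.7217 -1.0515] -6.15662161374347e-05
[[-0.7904  0.0014  0.6126]
 [-0.6126  0.0001 -0.7904]
 [-0.0012 -1.      0.0008]]
open [0.0653 0.0028 0.1781] stuck [0.1028 0.1781 0.1781] vel 0.08897586090324083
```

View pics/s2.png

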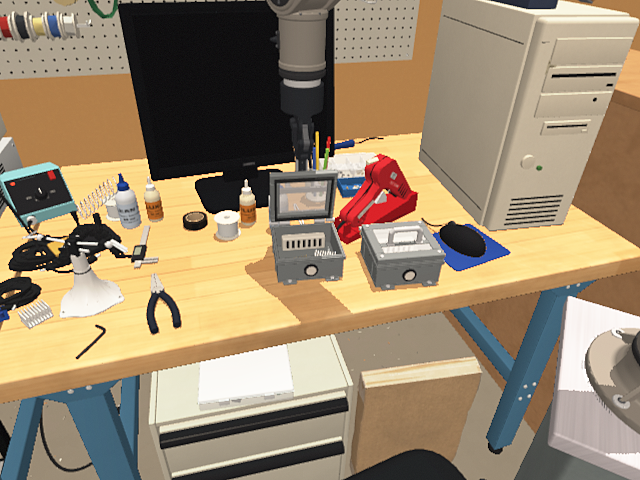

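Light contact of about 1.5 N; the side view shows the fingers behind the lid at about (303,165). Now I push it slowly forward.

Request:
jog_arm(
  motion=[
    [0, [0, 0.0005, -0.005], [0, 0, 0]],
    [0, [0, 0.0005, -0.005], [0, 0, 0]],
    [0, [0, 0.0005, -0.005], [0, 0, 0]],
    [0, [0, 0.001, -0.005], [0, 0, 0]],
    [0, [0, 0.001, -0.005], [0, 0, 0]],
    [0, [0, 0.001, -0.005], [0, 0, 0]],
    [0, [0, 0.001, -0.005], [0, 0, 0]],
    [0, [0, 0.001, -0.005], [0, 0, 0]],
  ],
)

```text
clock: 4.55
tcp_pos: [0.6324, -0.0252, 0.1706]
orientation: [-0.63, 1.842, -1.842]
contact_force: [-0.3, -0.1, -0.8]
grip_width: -0.0
```

```bash
python3 st.py side:s3
```

```text
4.55 [-0.5193  0.5662  0.6489  1.7672 -0.4108  0.9476 -0.6123] [ 0.6324 -0.0252  0.1706] F [-0.348  -0.074  -0.7772] -1.4699187017100085e-05
[[-0.7904 -0.0002  0.6126]
 [-0.6126  0.0001 -0.7904]
 [ 0.0001 -1.     -0.0002]]
open [0.0248 0.0022 0.1706] stuck [0.0624 0.1775 0.1706] vel 0.10840682124222481
```

View pics/s3.png

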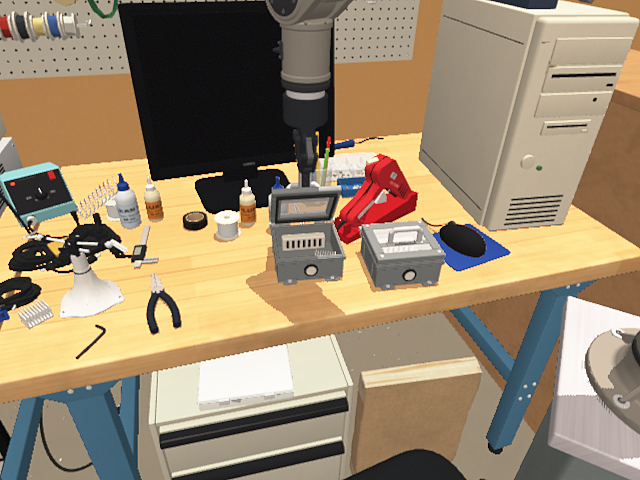

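The lid has tipped forward, with its top edge now at about (303,190). I'll push it a little further and then let it sink.

Request:
jog_arm(
  motion=[
    [0, [0, 0.001, -0.005], [0, 0, 0]],
    [0, [0, 0.001, -0.005], [0, 0, 0]],
    [0, [0, 0.001, -0.005], [0, 0, 0]],
    [0, [0, 0.001, -0.005], [0, 0, 0]],
    [0, [0, 0.001, -0.005], [0, 0, 0]],
    [0, [0, 0, -0.003], [0, 0, 0]],
    [0, [0, 0, 0], [0, 0, 0]],
  ],
)

```text
clock: 5.18
tcp_pos: [0.6151, -0.0026, 0.1656]
orientation: [-0.631, 1.842, -1.841]
contact_force: [0.5, 0.6, -0.5]
grip_width: -0.0
```

```bash
cat > lid.py <<'E'
from h import *
import sys
# lid angle: fit line to outer-face points in box xz, |y|<.055
def lid(fn,O):
    b=tob(np.load('pics/'+fn+'.npz')['w'].reshape(-1,3),O); b=b[np.isfinite(b[:,0])]
    m=(abs(b[:,1])>.035)&(abs(b[:,1])<.06)&(b[:,0]>-.08)&(b[:,0]<.06)&(b[:,2]>.06)&(b[:,2]<.185)
    q=b[m]; 
    if len(q)<20: print('few',len(q)); return
    print(fn,len(q),'x',q[:,0].min(),q[:,0].max(),'zmax',q[:,2].max(),'angle',-np.arctan(np.polyfit(q[:,0],q[:,2],1)[0]))
if __name__=='__main__':
    lid(sys.argv[1],OO if sys.argv[2]=='o' else OS)
E
python3 st.py side:s4 top:t4; python3 lid.py t4 o
```

```text
5.1833 [-0.568   0.5447  0.6504  1.8147 -0.4062  0.9196 -0.6464] [ 0.6151 -0.0026  0.1656] F [ 0.5493  0.5891 -0.5118] -4.958478483751621e-05
[[-0.7898 -0.0006  0.6133]
 [-0.6133  0.0005 -0.7898]
 [ 0.0002 -1.     -0.0008]]
open [-0.0036  0.0022  0.1656] stuck [0.0339 0.1775 0.1656] vel 0.01217871124559838
t4 115 x 0.027721179079026246 0.05988391952521996 zmax 0.09935727022445506 angle 0.698045192506284
```

View pics/s4.png

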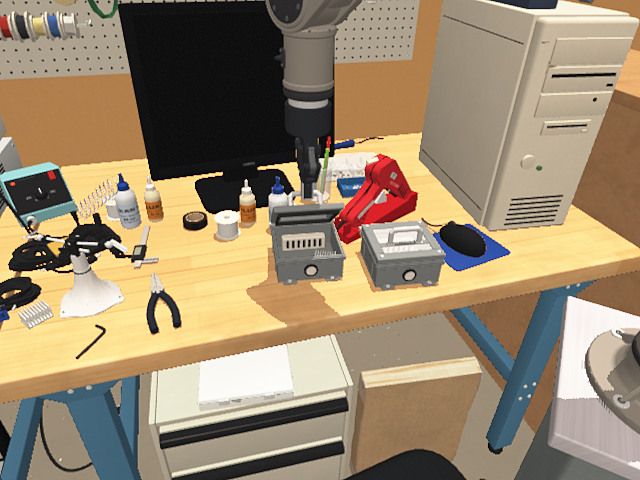

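The lid is at about 0.7 rad, edge near (305,213), and now below its hold angle. I'll move the tool over the front strip while it sinks.

Request:
jog_arm(
  motion=[
    [0, [0, 0, -0.006], [0, 0, 0]],
    [0, [0, 0, -0.006], [0, 0, 0]],
    [0, [0, 0, -0.006], [0, 0, 0]],
    [0, [0, 0, -0.006], [0, 0, 0]],
    [0, [0, 0, -0.006], [0, 0, 0]],
    [0, [0, 0, -0.006], [0, 0, 0]],
    [0, [0, 0, -0.006], [0, 0, 0]],
    [0, [0, 0, 0], [0, 0, 0]],
    [0, [0, 0, 0], [0, 0, 0]],
    [0, [0, 0, 0], [0, 0, 0]],
  ],
)

```text
clock: 6.12
tcp_pos: [0.59, 0.0295, 0.1659]
orientation: [-0.63, 1.841, -1.842]
contact_force: [-0.3, 0.2, 0.9]
grip_width: 0.0002
```

```bash
python3 st.py side:s5 top:t5; python3 lid.py t5 o;python3 lid.py s5 o
```

```text
6.1167 [-0.6468  0.5062  0.6599  1.8746 -0.3914  0.8925 -0.7087] [0.59   0.0295 0.1659] F [-0.2661  0.2079  0.896 ] 0.00019261738148684284
[[-0.7905  0.0003  0.6125]
 [-0.6125 -0.0001 -0.7905]
 [-0.0002 -1.      0.0003]]
open [-0.0443  0.0018  0.1659] stuck [-0.0068  0.1771  0.1659] vel 0.00865329652053724
t5 876 x -0.039828387250899065 0.059804452126186555 zmax 0.07636662595463195 angle 0.08000663581947444
s5 870 x -0.05785389190252962 0.05994156859066432 zmax 0.0776142792848129 angle 0.05788926386227747
```

View pics/s5.png

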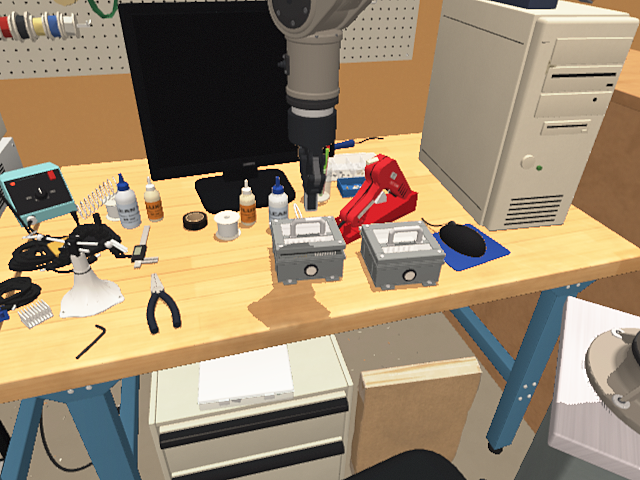

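The lid now rests proud at about 0.08 rad (side view (307,235)). I'll lower onto the front strip, then press in small steps.

Request:
jog_arm(
  motion=[
    [0, [0, 0.012, 0], [0, 0, 0]],
    [0, [0, 0.015, 0], [0, 0, 0]],
    [0, [0, 0.015, 0], [0, 0, 0]],
    [0, [0, 0.012, 0], [0, 0, 0]],
    [0, [0, 0.008, 0], [0, 0, 0]],
    [0, [0, 0.004, 0], [0, 0, 0]],
    [0, [0, 0, 0], [0, 0, 0]],
  ],
)

```text
clock: 6.8
tcp_pos: [0.5894, 0.0294, 0.0988]
orientation: [-0.632, 1.843, -1.842]
contact_force: [-0.5, 0.5, 0.1]
grip_width: -0.0001
```

Request:
jog_arm(
  motion=[
    [0, [0, 0.001, 0], [0, 0, 0]],
    [0, [0, 0.001, 0], [0, 0, 0]],
    [0, [0, 0.001, 0], [0, 0, 0]],
    [0, [0, 0.001, 0], [0, 0, 0]],
    [0, [0, 0.001, 0], [0, 0, 0]],
    [0, [0, 0.001, 0], [0, 0, 0]],
  ],
)

```text
clock: 7.3
tcp_pos: [0.5901, 0.0297, 0.0942]
orientation: [-0.629, 1.842, -1.841]
contact_force: [-1.4, 0.8, 4.6]
grip_width: -0.0
```

```bash
python3 st.py side:s6
```

```text
7.3 [-0.5897  0.6022  0.5879  1.9155 -0.4723  0.7636 -0.6456] [0.5901 0.0297 0.0942] F [-1.3521  0.7923  4.5905] -1.4894535541620199e-05
[[-0.7904  0.0005  0.6126]
 [-0.6126  0.0005 -0.7904]
 [-0.0007 -1.     -0.0001]]
open [-0.0445  0.002   0.0942] stuck [-0.007   0.1773  0.0942] vel 0.014091397183083608
```

View pics/s6.png

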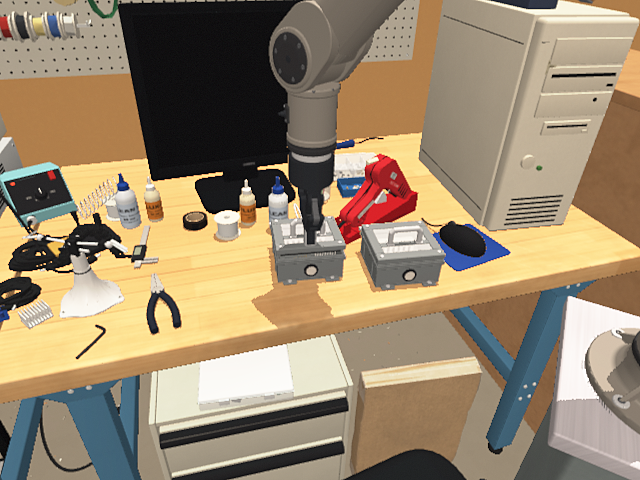

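The fingertips are on the strip (312,240) with 4.6 N. I keep pressing.

Request:
jog_arm(
  motion=[
    [0, [0, 0.001, 0], [0, 0, 0]],
    [0, [0, 0.001, 0], [0, 0, 0]],
    [0, [0, 0.001, 0], [0, 0, 0]],
    [0, [0, 0.001, 0], [0, 0, 0]],
    [0, [0, 0.001, 0], [0, 0, 0]],
    [0, [0, 0, 0], [0, 0, 0]],
  ],
)

```text
clock: 7.85
tcp_pos: [0.5897, 0.0294, 0.0884]
orientation: [-0.631, 1.842, -1.842]
contact_force: [-0.3, -0.1, 0.0]
grip_width: 0.0
```

Request:
jog_arm(
  motion=[
    [0, [0, 0.001, 0], [0, 0, 0]],
    [0, [0, 0.001, 0], [0, 0, 0]],
    [0, [0, 0.001, 0], [0, 0, 0]],
    [0, [0, 0.0005, 0], [0, 0, 0]],
    [0, [0, 0, 0], [0, 0, 0]],
  ],
)

```text
clock: 8.27
tcp_pos: [0.5899, 0.0296, 0.0852]
orientation: [-0.63, 1.842, -1.842]
contact_force: [-0.1, -0.4, 0.4]
grip_width: -0.0001
```

Request:
jog_arm(
  motion=[
    [0, [0, 0.001, 0], [0, 0, 0]],
    [0, [0, 0.0005, 0], [0, 0, 0]],
    [0, [0, 0, 0], [0, 0, 0]],
  ],
)

```text
clock: 8.52
tcp_pos: [0.59, 0.0295, 0.0849]
orientation: [-0.629, 1.843, -1.841]
contact_force: [-3.9, 0.4, 11.4]
grip_width: 0.0002
```

It is bottomed at 11 N with the tip at z=0.066, so the lid looks home. I'll lift off and verify.

Request:
jog_arm(
  motion=[
    [0, [0, -0.01, 0], [0, 0, 0]],
    [0, [0, -0.02, 0], [0, 0, 0]],
    [0, [0, -0.03, 0], [0, 0, 0]],
    [0.5, [0, -0.03, 0], [0, 0, 0]],
    [0.5, [0, -0.02, 0], [0, 0, 0]],
  ],
)

```text
clock: 8.93
tcp_pos: [0.5908, 0.0292, 0.1967]
orientation: [-0.627, 1.841, -1.842]
contact_force: [1.0, 0.1, -0.5]
grip_width: 0.0231
```

```bash
python3 st.py side:s7 top:t7; python3 lid.py s7 o;python3 lid.py t7 o; python3 lid.py s7 s;python3 lid.py t7 s
python3 - <<'E'
from h import *
w=np.load('pics/t7.npz')['w'].reshape(-1,3);w=w[np.isfinite(w[:,0])]
for n,O in(('o',OO),('s',OS)):
    b=tob(w,O)
    for x in(-.052,.03):
        q=b[(abs(b[:,0]-x)<.008)&(abs(b[:,1])>.03)&(abs(b[:,1])<.06)];print(n,x,len(q),np.median(q[:,2]))
o=r.get_obs();M=R.from_rotvec(o['orientation']).as_matrix()
t=OS-.015*BX; t[2]=o['tcp_pos'][2]; plan(o['tcp_pos'],M,t,0,8,.6)
E
```

```text
8.9333 [-0.6698  0.4683  0.6882  1.8507 -0.361   0.9476 -0.7328] [0.5908 0.0292 0.1967] F [ 1.0094  0.1379 -0.5442] 0.02305425898024063
[[-0.7908  0.0027  0.6121]
 [-0.6121  0.0002 -0.7908]
 [-0.0022 -1.      0.0015]]
open [-0.0436  0.0022  0.1967] stuck [-0.0061  0.1775  0.1967] vel 0.4193967115268011
s7 922 x -0.05952343743771409 0.05982055174371985 zmax 0.06750571465247379 angle -0.0023036688687664494
t7 774 x -0.03328654631076309 0.059980594143831424 zmax 0.06999358900630626 angle -0.0005166571701583759
s7 868 x -0.06044683335432495 0.05972675026979575 zmax 0.06730918146194875 angle -0.004382544158444958
t7 2428 x -0.06003051994483802 0.05985032227500203 zmax 0.07032057164131467 angle 0.000970951304000449
o -0.052 1775 0.5723060607408705
o 0.03 190 0.06442211812663023
s -0.052 391 0.06533714030740234
s 0.03 394 0.06443648319079082
[0.6, [np.float64(0.0223), np.float64(-0.0001), np.float64(-0.0013)], [0, 0.0, 0]]
[0.6, [np.float64(0.0223), np.float64(-0.0001), np.float64(-0.0013)], [0, 0.0, 0]]
[0.6, [np.float64(0.0223), np.float64(-0.0001), np.float64(-0.0013)], [0, 0.0, 0]]
[0.6, [np.float64(0.0223), np.float64(-0.0001), np.float64(-0.0013)], [0, 0.0, 0]]
[0.6, [np.float64(0.0223), np.float64(-0.0001), np.float64(-0.0013)], [0, 0.0, 0]]
[0.6, [np.float64(0.0223), np.float64(-0.0001), np.float64(-0.0013)], [0, 0.0, 0]]
[0.6, [np.float64(0.0223), np.float64(-0.0001), np.float64(-0.0013)], [0, 0.0, 0]]
[0.6, [np.float64(0.0223), np.float64(-0.0001), np.float64(-0.0013)], [0, 0.0, 0]]
```

View pics/s7.png

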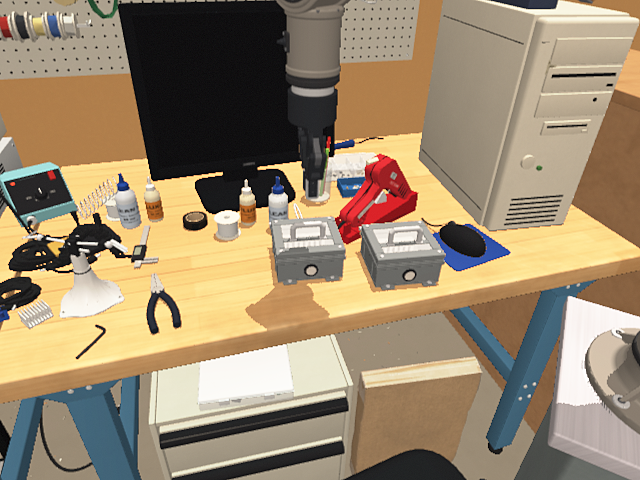

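The open box's lid is home: fitted angle about 0 in both views, level with the other box. I'll move over the stuck handle.

Request:
jog_arm(
  motion=[
    [0.7, [0.021, 0, -0.001], [0, 0, 0]],
    [0.7, [0.0225, 0, -0.001], [0, 0, 0]],
    [0.7, [0.0225, 0, -0.001], [0, 0, 0]],
    [0.7, [0.0225, 0, -0.0015], [0, 0, 0]],
    [0.7, [0.0225, 0, -0.0015], [0, 0, 0]],
    [0.7, [0.0225, 0, -0.0015], [0, 0, 0]],
    [0.7, [0.0225, 0, -0.0015], [0, 0, 0]],
    [0.7, [0.0225, 0, -0.001], [0, 0, 0]],
    [0.7, [0, 0, 0], [0, 0, 0]],
  ],
)

```text
clock: 9.78
tcp_pos: [0.4383, -0.0743, 0.1929]
orientation: [-0.63, 1.848, -1.844]
contact_force: [0.0, -0.2, 0.1]
grip_width: 0.0596
```

```bash
python3 st.py wrist:w8 side:s8
python3 - <<'E'
from h import *
for n in('w8','s8'):
    w=np.load('pics/%s.npz'%n)['w'].reshape(-1,3);w=w[np.isfinite(w[:,0])]
    b=tob(w,OS);q=b[(b[:,2]>.085)&(b[:,2]<.108)&(abs(b[:,0]+.015)<.04)&(abs(b[:,1])<.05)]
    print(n,len(q)); 
    if len(q)>10: print(q.min(0),q.max(0),np.median(q,0))
E
```

```text
9.7833 [-0.6618  0.2098  0.7922  2.1788 -0.2033  0.8285 -0.6575] [ 0.4383 -0.0743  0.1929] F [ 0.0274 -0.2187  0.1011] 0.05963168409434597
[[-0.7931 -0.0036  0.6091]
 [-0.6091  0.001  -0.7931]
 [ 0.0023 -1.     -0.003 ]]
open [-0.0541 -0.1818  0.1929] stuck [-0.0165 -0.0064  0.1929] vel 0.06585413611604807
w8 1351
[-0.01543567 -0.03358528  0.08523732] [-0.00574342  0.03146401  0.10355347] [-0.01078839  0.00242675  0.10052978]
s8 199
[-0.02053411 -0.03329821  0.08504038] [-0.01003796  0.03194445  0.10120298] [-0.01622084  0.00230855  0.09607321]
```

View pics/w8.png

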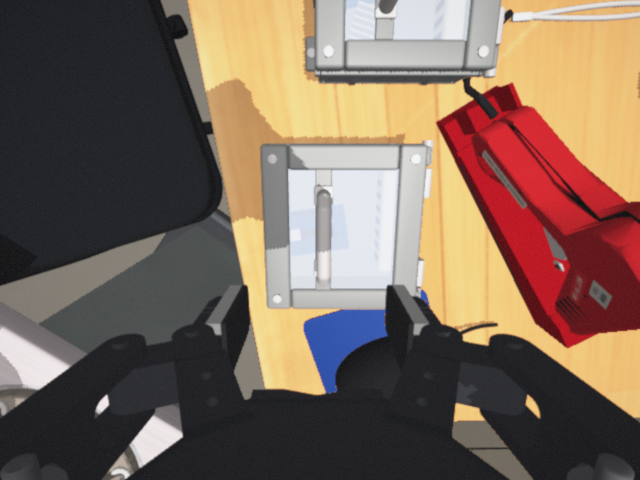

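View pics/s8.png

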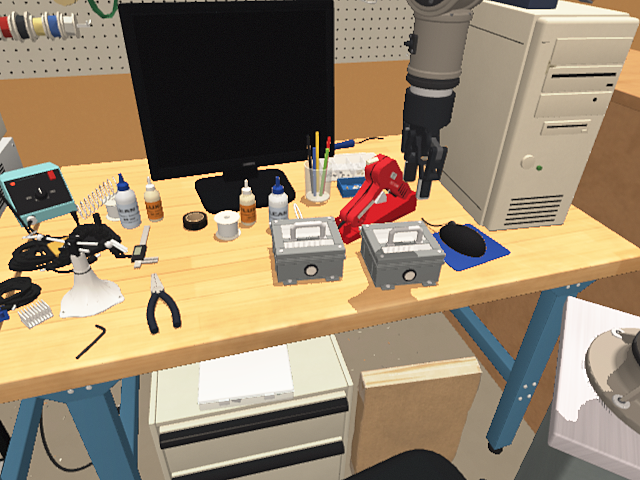

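The wrist view shows the bar at (323,237) between the open jaws, and the depth data centre it at box y≈0. The tool is 6 mm off along the bar, so I correct that while descending.

Request:
jog_arm(
  motion=[
    [0.7, [-0.0065, 0.01, 0.002], [0, 0, 0]],
    [0.7, [0, 0.02, 0], [0, 0, 0]],
    [0.7, [0, 0.02, 0], [0, 0, 0]],
    [0.7, [0, 0.02, 0], [0, 0, 0]],
    [0.7, [0, 0.015, 0], [0, 0, 0]],
    [0.7, [0, 0.01, 0], [0, 0, 0]],
    [0.7, [0, 0.002, 0], [0, 0, 0]],
    [0.7, [0, 0, 0], [0, 0, 0]],
  ],
)

```text
clock: 10.55
tcp_pos: [0.4492, -0.0693, 0.0963]
orientation: [-0.632, 1.842, -1.842]
contact_force: [-0.1, -1.0, 0.4]
grip_width: 0.0597
```

```bash
python3 st.py side:s9
```

```text
10.55 [-0.5099  0.4176  0.6423  2.229  -0.4323  0.6171 -0.4611] [ 0.4492 -0.0693  0.0963] F [-0.113  -1.0038  0.3716] 0.059747669813848915
[[-0.7902 -0.0011  0.6128]
 [-0.6128 -0.0005 -0.7902]
 [ 0.0011 -1.     -0.0003]]
open [-0.0514 -0.1701  0.0963] stuck [-0.0139  0.0052  0.0963] vel 0.029726654650532817
```

View pics/s9.png

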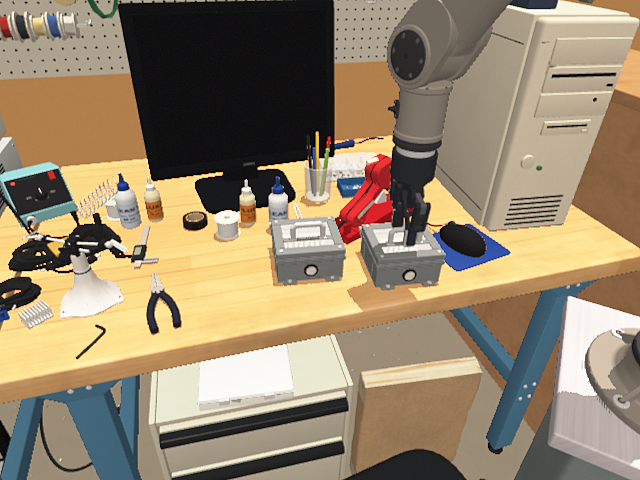

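The jaws straddle the bar at (410,225), 5 mm off along it. I'll correct that and close.

Request:
jog_arm(
  motion=[
    [0.7, [0.004, 0, 0], [0, 0, 0]],
    [0.5, [0, 0, 0], [0, 0, 0]],
    [0.2, [0, 0, 0], [0, 0, 0]],
    [0, [0, 0, 0], [0, 0, 0]],
    [0, [0, 0, 0], [0, 0, 0]],
    [0, [0, 0, 0], [0, 0, 0]],
    [0, [0, 0, 0], [0, 0, 0]],
    [0, [0, 0, 0], [0, 0, 0]],
  ],
  force=80,
)

```text
clock: 11.27
tcp_pos: [0.447, -0.0728, 0.0973]
orientation: [-0.627, 1.84, -1.843]
contact_force: [1.5, -4.6, 3.6]
grip_width: 0.0071
```

```bash
python3 st.py side:s10
```

```text
11.2667 [-0.5061  0.4118  0.6455  2.2346 -0.4304  0.6129 -0.4556] [ 0.447  -0.0728  0.0973] F [ 1.5071 -4.6333  3.6216] 0.007146627200060908
[[-0.7909  0.0025  0.612 ]
 [-0.612  -0.0011 -0.7909]
 [-0.0013 -1.      0.0023]]
open [-0.05   -0.174   0.0973] stuck [-0.0125  0.0013  0.0973] vel 0.0011604610399534206
```

View pics/s10.png

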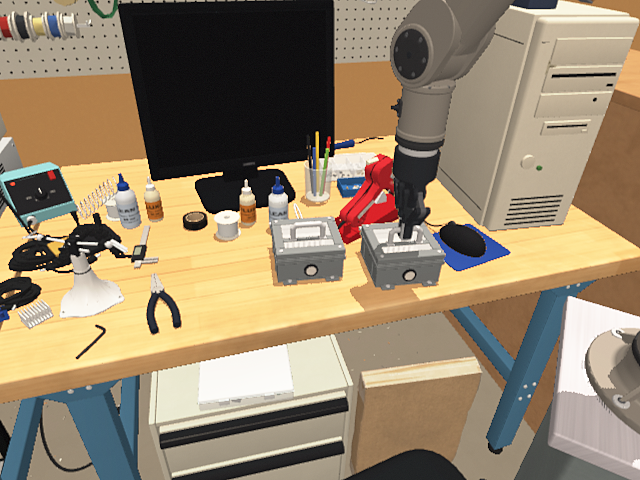

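The grip is on the bar (width 7 mm). Now I pull along the hinge arc in small steps, with the tool turning with the lid.

Request:
jog_arm(
  motion=[
    [0, [0, -0.0008, 0.0004], [-0.5, 0, 0]],
    [0, [0, -0.0008, 0.0004], [-0.5, 0, 0]],
    [0, [0, -0.0008, 0.0004], [-0.5, 0, 0]],
    [0, [0, 0, 0], [0, 0, 0]],
  ],
)

```text
clock: 11.65
tcp_pos: [0.4473, -0.0733, 0.0986]
orientation: [-0.639, 1.867, -1.822]
contact_force: [6.3, -4.7, -12.6]
grip_width: 0.0073
```

Request:
jog_arm(
  motion=[
    [0, [0, -0.0008, 0.0004], [-0.6, 0, 0]],
    [0, [0, -0.0008, 0.0004], [-0.6, 0, 0]],
    [0, [0, 0, 0], [0, 0, 0]],
  ],
)

```text
clock: 11.9
tcp_pos: [0.448, -0.0741, 0.1003]
orientation: [-0.646, 1.889, -1.805]
contact_force: [5.7, -4.4, -9.0]
grip_width: 0.0068
```

```bash
python3 st.py side:s11; python3 lid.py s11 s
```

```text
11.9 [-0.4616  0.4198  0.6276  2.2053 -0.4488  0.6729 -0.4199] [ 0.448  -0.0741  0.1003] F [ 5.6616 -4.3617 -8.9655] 0.006772602000962865
[[-0.7907 -0.0277  0.6115]
 [-0.6122  0.036  -0.7899]
 [-0.0001 -0.999  -0.0454]]
open [-0.0483 -0.174   0.1003] stuck [-0.0108  0.0013  0.1003] vel 0.013247794011897506
s11 846 x -0.061549596383574906 0.059501750157841295 zmax 0.07153236237009036 angle 0.01735479767211267
```

Request:
jog_arm(
  motion=[
    [0, [0, -0.0008, 0.0004], [-0.6, 0, 0]],
    [0, [0, -0.0008, 0.0004], [-0.6, 0, 0]],
    [0, [0, -0.0008, 0.0004], [-0.6, 0, 0]],
    [0, [0, -0.0008, 0.0004], [-0.6, 0, 0]],
    [0, [0, -0.0008, 0.0004], [-0.6, 0, 0]],
    [0, [0, -0.0008, 0.0004], [-0.6, 0, 0]],
    [0, [0, 0, 0], [0, 0, 0]],
  ],
)

```text
clock: 12.53
tcp_pos: [0.4499, -0.0766, 0.1052]
orientation: [-0.666, 1.952, -1.752]
contact_force: [4.4, -5.5, -6.0]
grip_width: 0.0072
```

```bash
python3 st.py side:s12; python3 lid.py s12 s
```

```text
12.5333 [-0.4066  0.433   0.6091  2.1655 -0.4713  0.7533 -0.3758] [ 0.4499 -0.0766  0.1052] F [ 4.4108 -5.4614 -6.0131] 0.007156934112749475
[[-0.7909 -0.0655  0.6084]
 [-0.6119  0.0855 -0.7863]
 [-0.0005 -0.9942 -0.1077]]
open [-0.0452 -0.174   0.1052] stuck [-0.0077  0.0013  0.1052] vel 0.01687602044997188
s12 806 x -0.05937729811635127 0.05983282687575089 zmax 0.0789594756175141 angle 0.0692849500151875
```

View pics/s12.png

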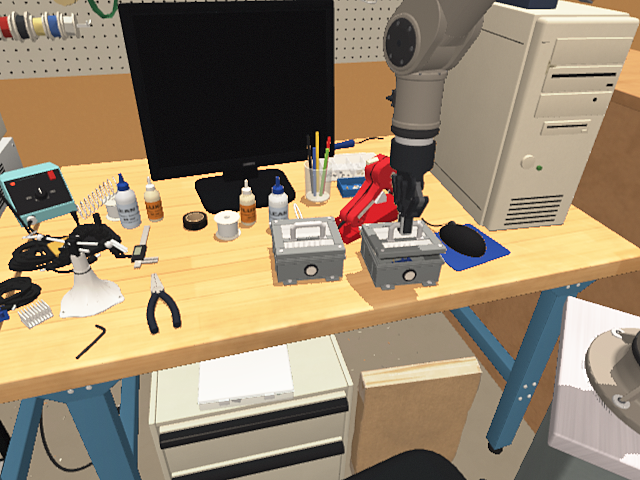

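The lid is free and following, at about 0.1 rad. I continue to 0.2.

Request:
jog_arm(
  motion=[
    [0, [0, -0.0008, 0.0005], [-0.6, 0, 0]],
    [0, [0, -0.0008, 0.0005], [-0.6, 0, 0]],
    [0, [0, -0.0008, 0.0005], [-0.6, 0, 0]],
    [0, [0, -0.0008, 0.0005], [-0.6, 0, 0]],
    [0, [0, -0.0008, 0.0005], [-0.6, 0, 0]],
    [0, [0, -0.0008, 0.0005], [-0.6, 0, 0]],
    [0, [0, -0.0008, 0.0005], [-0.6, 0, 0]],
    [0, [0, -0.0008, 0.0005], [-0.6, 0, 0]],
    [0, [0, 0, 0], [0, 0, 0]],
    [0, [0, 0, 0], [0, 0, 0]],
  ],
)

```text
clock: 13.42
tcp_pos: [0.4524, -0.0799, 0.1107]
orientation: [-0.696, 2.035, -1.677]
contact_force: [4.7, -4.1, -7.2]
grip_width: 0.007
```

```bash
cat > gap.py <<'E'
from h import *
import sys
for n in sys.argv[1:]:
    w=np.load(f'pics/{n}.npz')['w'].reshape(-1,3);w=w[np.isfinite(w[:,0])];b=tob(w,OS)
    for lo,hi in((-.061,-.05),(-.05,-.04),(-.03,-.01),(.01,.03),(.03,.05)):
        q=b[(b[:,0]>lo)&(b[:,0]<hi)&(abs(b[:,1])>.04)&(abs(b[:,1])<.06)&(b[:,2]>.06)&(b[:,2]<.12)]
        if len(q)>5:
            x=q[:,0];z=np.percentile(q[:,2],60);# th from face: z=54+(63-x)tan+12/cos
            print(n,lo,len(q),'z',z.round(4),'theta~',((z-.066)/(.063-x.mean())).round(3))
E
python3 st.py side:s13 top:t13; python3 gap.py s13 t13 s11
```

```text
13.4167 [-0.3388  0.459   0.5878  2.1115 -0.4982  0.86   -0.3235] [ 0.4524 -0.0799  0.1107] F [ 4.6695 -4.0511 -7.1727] 0.006972890062311337
[[-0.7906 -0.1168  0.6011]
 [-0.6123  0.1509 -0.7761]
 [-0.0001 -0.9816 -0.1908]]
open [-0.041  -0.174   0.1107] stuck [-0.0035  0.0013  0.1107] vel 0.006994733234191325
s13 -0.061 142 z 0.083 theta~ 0.145
s13 -0.05 85 z 0.0849 theta~ 0.172
s13 -0.03 101 z 0.0798 theta~ 0.167
s13 0.01 67 z 0.0731 theta~ 0.163
s13 0.03 58 z 0.0692 theta~ 0.141
t13 -0.061 123 z 0.0866 theta~ 0.177
t13 -0.05 166 z 0.0858 theta~ 0.183
t13 -0.03 173 z 0.0807 theta~ 0.177
t13 0.01 163 z 0.0735 theta~ 0.173
t13 0.03 162 z 0.0699 theta~ 0.17
s11 -0.061 144 z 0.068 theta~ 0.017
s11 -0.05 60 z 0.0688 theta~ 0.026
s11 -0.03 130 z 0.0676 theta~ 0.019
s11 0.01 89 z 0.0665 theta~ 0.011
s11 0.03 78 z 0.0656 theta~ -0.017
```

View pics/s13.png

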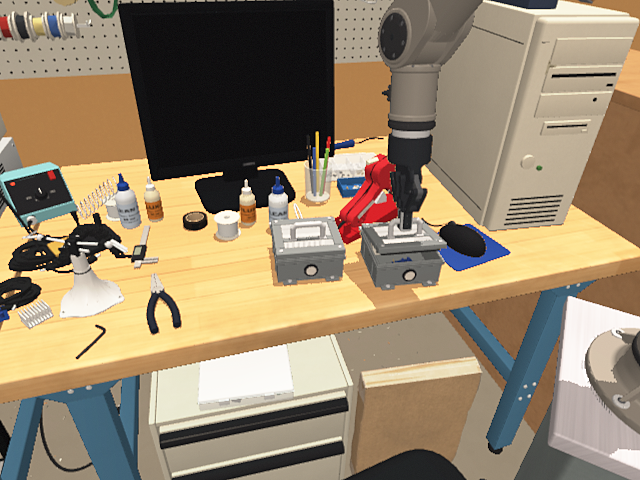

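The lid is at about 0.18 rad, a gap of about 22 mm. Two more small steps.

Request:
jog_arm(
  motion=[
    [0, [0, -0.0008, 0.0005], [-0.6, 0, 0]],
    [0, [0, -0.0008, 0.0005], [-0.6, 0, 0]],
    [0, [0, 0, 0], [0, 0, 0]],
    [0, [0, 0, 0], [0, 0, 0]],
    [0, [0, 0, 0], [0, 0, 0]],
    [0, [0, 0, 0], [0, 0, 0]],
    [0, [0, 0, 0], [0, 0, 0]],
    [0, [0, 0, 0], [0, 0, 0]],
  ],
)

```text
clock: 14.18
tcp_pos: [0.4532, -0.0808, 0.1121]
orientation: [-0.703, 2.055, -1.658]
contact_force: [5.2, -4.3, -6.5]
grip_width: 0.0072
```

```bash
python3 st.py side:s14 top:t14; python3 gap.py s14 t14; python3 lid.py s14 o; python3 lid.py t14 o
python3 - <<'E'
import cv2
a=cv2.imread('pics/s14.png')[170:310,230:480];b=cv2.imread('pics/t14.png');cv2.imwrite('pics/s14c.png',cv2.resize(a,None,fx=3,fy=3))
E
```

```text
14.1833 [-0.323   0.4664  0.5833  2.0979 -0.5042  0.8863 -0.3115] [ 0.4532 -0.0808  0.1121] F [ 5.1819 -4.3345 -6.471 ] 0.0071942458020766145
[[-0.7905 -0.1291  0.5987]
 [-0.6125  0.167  -0.7726]
 [-0.0002 -0.9775 -0.2111]]
open [-0.0398 -0.174   0.1121] stuck [-0.0023  0.0013  0.1121] vel 0.0014378251006346683
s14 -0.061 144 z 0.0853 theta~ 0.165
s14 -0.05 77 z 0.0875 theta~ 0.195
s14 -0.03 94 z 0.0818 theta~ 0.19
s14 0.01 65 z 0.0744 theta~ 0.192
s14 0.03 55 z 0.0699 theta~ 0.169
t14 -0.061 113 z 0.0887 theta~ 0.195
t14 -0.05 177 z 0.0885 theta~ 0.208
t14 -0.03 210 z 0.0824 theta~ 0.194
t14 0.01 165 z 0.0743 theta~ 0.193
t14 0.03 161 z 0.0702 theta~ 0.185
s14 917 x -0.05923970494084805 0.059817318732196985 zmax 0.06703155230399732 angle -0.002598272386336071
t14 2327 x -0.05816524062992661 0.059925389757981444 zmax 0.07084615319257048 angle 0.0001444390994368637
```

View pics/s14c.png

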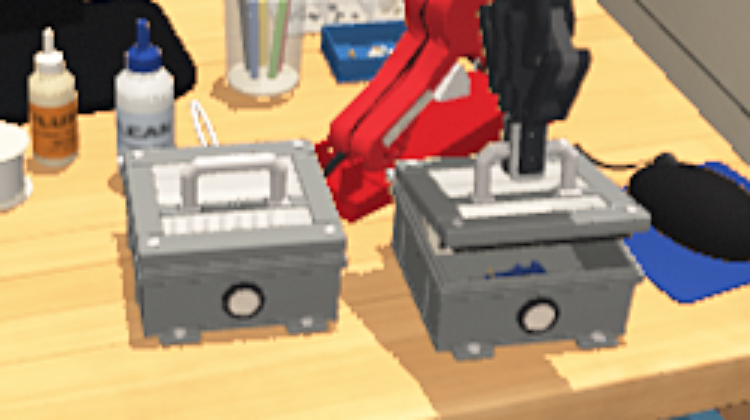

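View pics/t14.png

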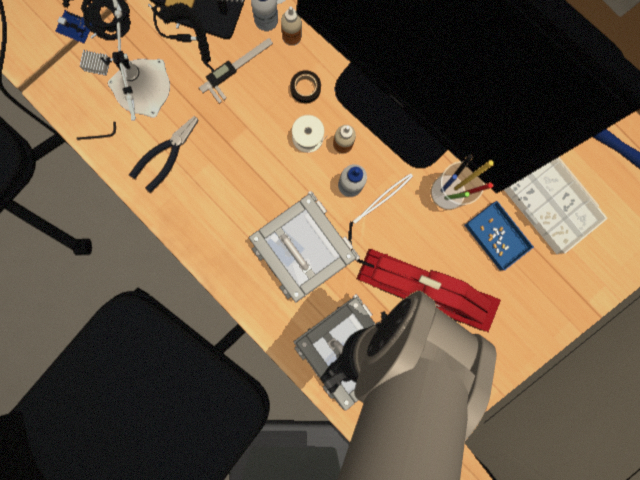

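The left lid is flush (angle about 0). The right lid is ajar at about 0.195 rad, and the jaws hold the bar at crop position (520,165). Nothing else has moved, and the pose is steady over half a second. Handing in.

```bash
python3 -c "
from bench import r
print(r.hand_in())"
```

```text
the job is handed in; nothing more can be done
None
```

The job is handed in at about 14 s. The first box is shut flush, and I'm still holding the second lid ajar by its handle.

- **Open box:** I tipped the lid forward with closed fingertips until it sank on its own, then pressed the front strip. It started moving at about 5 N and seated at 11 N. At the end it measured about 0 rad in both the side and top views.
- **Stuck box:** I took the bar and pulled along the hinge arc in small steps. The lid came free at about 13 N measured and never opened past about 0.2 rad. It ended at about 0.195 rad, a gap of about 24 mm.
- **Bystanders:** The last top view shows the bottles, spool and tweezers where they were.
- **Loose ends in the readings:**
  - Single strips of the last side view gave 0.165–0.195 rad for the ajar lid, and the top view 0.185–0.208 rad.
  - The grip width reads 7 mm on the 10 mm bar, which I put down to pad give; I didn't check this. The lid followed the jaws all the way.
  - The hold still carries about 7 N sideways and 6.5 N downward, more than the 1–3 N the lid alone needs.

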